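Cure the oil on a rolling pin under the hand lamp

ROBOT

A 6-joint arm with a two-finger parallel gripper is mounted at the origin on the work surface. World frame = base frame: x ahead of the robot, y to its left, z up, the work surface at z = 0. Lengths are in mm, angles in degrees, forces in N, time in s.
With the tool pointing down it reaches from about 300 to 850 mm from the base axis. Payload 4.2 kg.
Tool frame: the origin (TCP) lies midway between the tips of the shut fingers; the grasp point (between the pads) lies 19 mm behind it; z points along the fingers, y is the line along which they close (so a half turn about z gives the same grasp; the last joint's range is limited). The gripper opens to 91 mm and grips with 3 to 60 N. Pads are 32 mm wide; open, the fingers measure 118 mm over their backs; the gripper's body (76 mm by 178 mm) begins 60 mm behind the grasp point.
Start: joints at [-77.063, 18.312, 89.639, -0, 72.044, -1.146], TCP at [139.918, -557.733, 213.976] pointing down, gripper open.
Joint ranges: [-177.97, 177.97], [-48.28, 115.42], [12.27, 149.76], [-77.06, 257.06], [2.81, 150.46], [-146.56, 146.56]. Speed limits (degrees/s): [147.25, 147.25, 180, 180, 180, 180].

INTERFACE

Orientations are given as [roll, pitch, yaw] about the fixed x, y, z axes, in that order (R = Rz(yaw) Ry(pitch) Rx(roll)).
In Python, from workcell import env gives the robot as it stands.
- The arm moves only by the tool send_rows, never from a script. Its argument "steps" is a list that holds one entry, the list of rows, each a list of 5 numbers: the shift along the tool's x, y, z scaled (see below), then the turn about the tool's z scaled (see below), then the opening, from 0 (shut) to 1 (fully open). In form: [[[dx, dy, dz, yaw, fingers], ...]]. A call has 1 to 5 rows; each row shifts and turns the commanded pose from where the row before left it, along the tool's axes as they then stand; what a row does not reach is not made up. The controller multiplies each number of a shift by 0.04 m and each number of a turn by 0.12 rad. A row lasts 1/12 s, in which the tool goes at most 41.7 mm and 7.16 degrees, less where a joint would pass 70% of its speed; a pose out of reach is approached as far as the arm can. A call with a number of a shift or a turn outside -1 to 1 is refused whole. A call with a gripper value outside its range is refused whole. The fingers move at their own pace and stop on an object; "squeeze" is the grip in N (left out, the last holds). Time passes only in rows, so rows that do not move let the fingers close. It gives the time, the measured TCP pose, the force, the opening and the grip force at its end, in the units of the state.
- env.state(): the state, without advancing time (a new reading comes with each control period).
- env.grab_frame(name): name is "scene" or "top" or "wrist"; returns a dict with "pixels" (400x640x3 uint8, red, green, blue), "depth" (400x640 float32, mm along the optical axis (not along the pixel's ray), 0 where there is no reading), "intrinsics" (3x3 intrinsics, pixels), "dist" ([k1, k2, p1, p2, k3] as OpenCV has them; the pictures are not rectified), "cam_to_world" (4x4, takes a point from camera to world coordinates). Camera axes: x right, y down, z forward; pixel columns grow to the right and rows downward; lengths in mm; the calibration is good to about 2 mm. A picture is of the moment at which its call begins.
- env.job_done(): hands the job in; it is judged then, once.
The state is a dict: "time_s": time; "qpos": joint angles; "qvel": joint speeds; "effort": joint torques, N m; "ee_pos": TCP position; "ee_rot": TCP orientation; "force": force on the tool from outside, world axes, zero at the start; "torque": the same for the moment, N m; "gripper_width": finger opening in mm; "gripper_force": force on a finger pad.
Only numpy, scipy, OpenCV 4.12 (cv2) and the standard library are available. Lean on these libraries where they do the work, as an engineer would, in place of code of your own. Each camera call takes 0.05 s, during which the arm holds its last target. There are 200 camera calls.

TASK

The barrel of the rolling pin on the curing rack is wet with light-curing oil: by a handle, set the pin rolling to and fro in its slots by itself (a good 10 cm to either side, gently) and let go of it. Then pick up the yellow lamp by its grip bar and follow the freely rolling pin with it, lengthwise over the barrel, window down and about 3 cm clear of the oil, for a little over 8 seconds without losing it, so that the whole barrel turns under the light. Never touch the wet barrel, nor any part of the pin with the lamp, leave the other things alone, and finish still holding the lamp up level, its window 10 cm or more above the barrel, while the pin rolls on.

Things in the scene. Friction and masses are not known exactly. Their poses are not given: they have to be found in the camera images.
- rack: Fixed curing rack, origin under its middle at bench height. Dark wooden base 200 mm (its x) by 400 mm (its y), 18 mm thick; cross boards at y = -150 and +150 mm, 190 mm wide, up to z = 76 mm. At x = -83 and +83 mm two closed loops of 12 mm steel rod, each a long slot along y (+-178 mm), in which the pin's handles roll
- rack_low (a point): Point midway between the slots at their lowest place, at the height of the tops of their lower rods (81 mm above the rack's origin). Axes as the rack. The slots are dished arcs along y of radius 1.5 m: they rise by y*y/3 (in m) away from here; the upper rods lie 27 mm over the lower ones, tops at z = 120 mm in the middle, 131 mm at the ends
- pin: Wooden rolling pin, nominally 0.47 kg; origin at its middle on the axis, 94 mm above the bench at rest (lowest place of the slots), x along the axis and along the rack's x. The slots keep it square and cannot let it out; it turns about x as it rolls along the rack's y with little loss, a slow swing of nominally 4.3 s period. Free travel 160 mm to either side of the rack's middle
- barrel: The pin's dark barrel, wet with oil, 60 mm diameter, 150 mm long, one piece with the pin; same origin and axes as pin
- handle_a (a point): Middle of the free part of the pin's pale handle on its -x side (the robot's side), on the axis, 122 mm from the pin's middle. Handle 26 mm diameter, from 75 to 150 mm from the middle; it passes through the slot at 83 mm, so 90 to 150 mm is free to be taken or pushed
- handle_b (a point): The same on the pin's +x side (away from the robot)
- lamp: Cordless yellow hand lamp, loose, 0.40 kg, standing on its feet on the bench; origin under its middle. Head 150 mm (its x) by 60 mm (its y), from z = 4 to 32 mm. Above it a black grip bar along x, 24 mm wide (y), 22 mm high, middle at z = 77 mm, 102 mm free between its two posts; gap between head and bar 34 mm. Balance point below the middle of the bar
- lamp_window (a point): Middle of the lamp's violet window on its underside, 3 mm above the lamp's origin; the light goes along the lamp's -z. Axes as the lamp
- lamp_grip (a point): Middle of the lamp's grip bar, 77 mm above the lamp's origin. Axes as the lamp
- vase: Bystander: turned wooden vase, 76 mm diameter, 160 mm tall, origin under its middle
- bowl: Bystander: turned wooden bowl, 100 mm across, 45 mm tall, origin under its middle
- oil_tin: Bystander: tin of oil, 66 mm diameter, 100 mm tall, origin under its middle
Not all that is in view belongs to the job. Leave any pink, red or turquoise look-alike of the lamp alone.

How it is judged (in metres and radians):
On the way, in this order (a step that is already met when the one before it is completed fails the run):
1. the pin rolls in the slots by itself, untouched, faster than 0.1 m/s, while the lamp still stands on the bench (linear speed of pin above 0.1 m/s and contact force between pin and the fingers below 0.1 N and contact force between pin and the arm below 0.1 N and height (world z) of lamp_window below 0.02 m), for 0.2 s.
2. lamp window within 30 mm of the barrel's middle seen from above, at most 90 mm off its axis, level and lengthwise within 0.2 rad, for 8 s on end; untouched pin rolling 5 cm or more each way (horizontal distance between lamp_window and pin below 0.03 m and distance between lamp_window and pin below 0.09 m and angle between lamp's own z axis and vertical below 0.2 rad and angle between the x axis of lamp and the x axis of pin, either way round below 0.2 rad and contact force between pin and the fingers below 0.1 N and contact force between pin and the arm below 0.1 N and (y of pin in the frame of rack above 0.035 m or y of pin in the frame of rack below -0.035 m or linear speed of pin above 0.05 m/s)), for 8 s.
At the end, for the whole second after the job is handed in: the lamp is held in the fingers, level within 0.25 rad, its window at least 190 mm above the bench (70 mm above the barrel) and touching nothing else, and the pin, untouched, still rolls in the slots of the rack (height (world z) of lamp_window above 0.19 m and angle between lamp's own z axis and vertical below 0.25 rad and contact force between lamp and the fingers above 2 N and contact force between lamp and rack below 0.1 N and contact force between pin and the fingers below 0.1 N and contact force between pin and the arm below 0.1 N and (y of pin in the frame of rack above 0.025 m or y of pin in the frame of rack below -0.025 m or linear speed of pin above 0.035 m/s)); the arm keeps its last pose, push and grip.
It fails at once if the wet barrel is touched by the robot (contact force between barrel and the fingers above 0.2 N or contact force between barrel and the arm above 0.2 N).
It fails at once if the lamp touches the pin (contact force between lamp and pin above 0.2 N).
It fails at once if the pin is flung faster than 0.45 m/s (linear speed of pin above 0.45 m/s).
It fails at once if a bystander is moved by more than 30 mm (distance of any of vase, bowl, oil_tin from where it was at the start of the episode above 0.03 m).
It also fails if it takes over 61 s, if anything falls off the work surface, if the arm or the gripper's body presses on something with over 40 N, if the wrist force passes 120 N, or if a joint passes its speed limit or range.

## Working session

There is one attempt and no reset: what is moved stays moved. The work goes in short steps, Python scripts to look and compute and a tool call to move; the robot and the scene stay as the last step left them, time stands still between calls to the robot, and variables do not carry over. Pictures are saved under pics/ and viewed, at most 10 in all, crops included, and the job is handed in when it is done.

Besides the shell and the picture viewer there is one more tool, called after "Emit:" in YAML: its name, and indented under it one key for each argument. send_rows: Moves the arm, as the interface text tells. Shifts and turns lie within -1 to 1; 1 stands for 0.04 m of shift or 0.12 rad of turn. Its arguments: {"type":"object","properties":{"steps":{"type":"array"},"squeeze":{"type":"number"}},"required":["steps"]}

```bash
mkdir -p pics
cat > h.py <<'E'
import numpy as np, cv2
from workcell import env
def snap(n,f):
    g=env.grab_frame(n); cv2.imwrite(f'pics/{f}.png',g['pixels'][:,:,::-1]); np.savez(f'pics/{f}.npz',**g); return g
def ld(f): return dict(np.load(f'pics/{f}.npz'))
def ray(g,u,v):
    p=cv2.undistortPoints(np.array([[[u,v]]],float),g['intrinsics'],np.array(g['dist'],float))[0,0]
    T=g['cam_to_world']; return T[:3,3],T[:3,:3]@np.array([p[0],p[1],1.])
def dep(g,u,v):
    o,d=ray(g,u,v); return o+d*float(g['depth'][int(round(v)),int(round(u))])
def atz(g,u,v,z):
    o,d=ray(g,u,v); return o+d*(z-o[2])/d[2]
def tri(a,b):
    (o,d),(p,e)=a,b; s=np.linalg.lstsq(np.c_[d,-e],p-o,rcond=None)[0]
    return (o+d*s[0]+p+e*s[1])/2, np.linalg.norm(o+d*s[0]-p-e*s[1])
E
python3 - <<'E'
from h import *
for n in('top','scene'): g=snap(n,n+'0'); print(n,g['cam_to_world'].round(2).tolist())
s=env.state();print(s['time_s'],s['ee_pos'],s['ee_rot'],s['gripper_width'])
E
```

```text
top [[0.01, -0.98, 0.19, 240.62], [-1.0, -0.01, 0.0, 88.91], [-0.0, -0.19, -0.98, 1450.76], [0.0, 0.0, 0.0, 1.0]]
scene [[-0.02, 0.72, -0.69, 1553.51], [1.0, 0.01, -0.01, 101.89], [0.0, -0.69, -0.72, 1185.81], [0.0, 0.0, 0.0, 1.0]]
0.1 [ 139.81294533 -557.28380859  213.23235783] [-1.79911783e+02 -9.53929436e-04  1.40828623e+01] 91.18126299830992
```

View pics/top0.png

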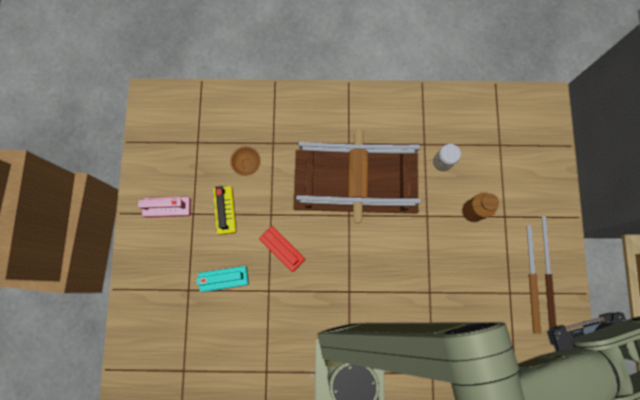

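View pics/scene0.png

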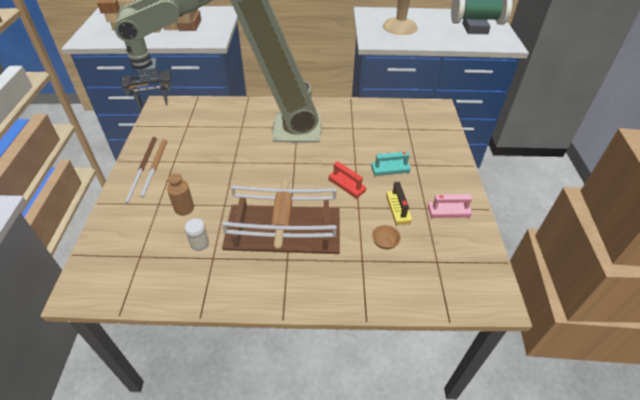

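The top view shows the yellow lamp at (224,210), the pin at (359,178) with its near handle around (358,213), the bowl (245,160), tin (449,156) and vase (482,206). The scene view shows the yellow lamp at (399,203) and the pin at (283,212). Next I'll view enlarged crops.

Run:
```python
from h import *
a=ld('top0')['pixels'][:,:,::-1];b=ld('scene0')['pixels'][:,:,::-1]
A=cv2.resize(a[125:245,200:430],None,fx=3.4,fy=3.4,interpolation=cv2.INTER_CUBIC)
B=cv2.resize(b[170:260,215:425],None,fx=3.8,fy=3.8,interpolation=cv2.INTER_CUBIC)
cv2.imwrite('pics/c1.png',A);cv2.imwrite('pics/c2.png',B)
```

```text
(no output)
```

View pics/c1.png

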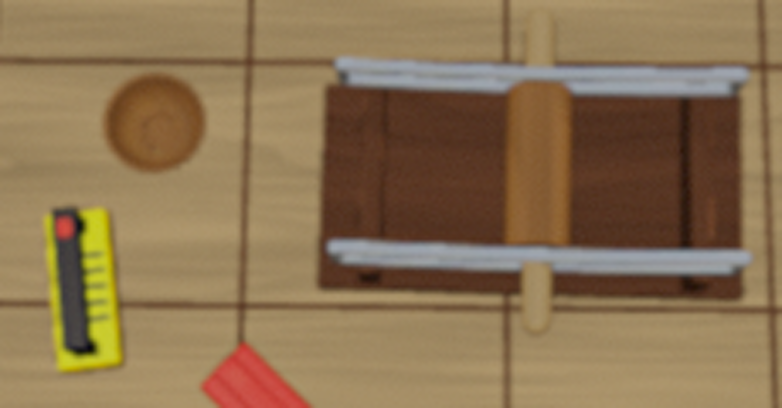

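View pics/c2.png

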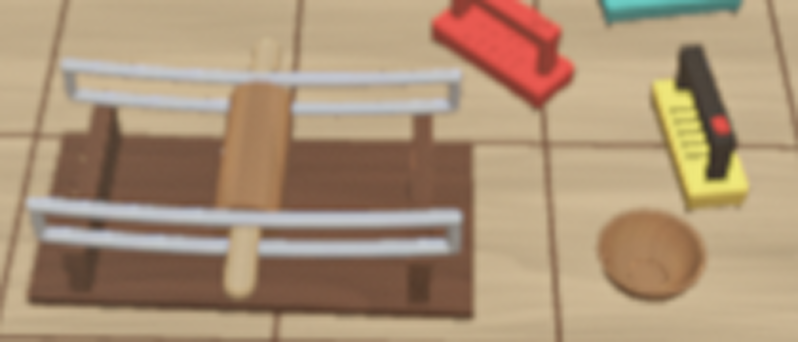

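The top crop shows the bar from (66,210) to (77,350), the head corners at (46,215), (105,209), (121,362) and (60,370), and handle ends at (541,12) and (537,332). In the scene crop the bar runs from (690,50) to (718,150), with handle ends at (238,292) and (265,42).

Run:
```python
from h import *
t=ld('top0');s=ld('scene0')
T=lambda u,v:(u/3.4+200-.35,v/3.4+125-.35)
S=lambda u,v:(u/3.8+215-.37,v/3.8+170-.37)
for n,p in dict(c1=(46,215),c2=(105,209),c3=(121,362),c4=(60,370)).items(): print('head',n,atz(t,*T(*p),32).round(1))
for n,p in dict(far=(66,210),mid=(71,280),near=(77,350)).items(): print('bar',n,atz(t,*T(*p),88).round(1),dep(t,*T(*p)).round(1))
for n,a,b in [('barfar',(66,212),(716,150)),('barnear',(77,348),(690,50)),('pin+x',(541,14),(240,292)),('pin-x',(537,330),(265,42)),('barrelmid',(539,165),(258,145)),('reddot',(64,227),(721,125))]:
  print(n,[x.round(1) for x in tri(ray(t,*T(*a)),ray(s,*S(*b)))])
for n,p in dict(b1=(540,100),b2=(539,165),b3=(538,230),h1=(541,40),h2=(537,300),hend=(537,326)).items(): print(n,dep(t,*T(*p)).round(1))
for n,p in dict(r1=(323,290),r2=(742,296),r3=(741,98),r4=(328,88)).items(): print(n,atz(t,*T(*p),18).round(1))
# point cloud of lamp by colour/depth
g=t;h=cv2.cvtColor(g['pixels'],cv2.COLOR_RGB2HSV)
for nm,lo,hi in[('yel',(22,150,120),(35,255,255))]:
  m=cv2.inRange(h,lo,hi);v,u=np.nonzero(m);P=np.array([dep(g,a,b) for a,b in zip(u,v)]);print(nm,len(P),np.median(P,0).round(1),np.percentile(P,[2,98],0).round(1))
for uv in[(245,160),(449,156),(482,206)]: print('by',dep(t,*uv).round())
```

```text
head c1 [558.7 431.9  32. ]
head c2 [565. 377.  32.]
head c3 [421.3 355.4  32. ]
head c4 [413.3 411.   32. ]
bar far [550.9 400.6  88. ] [550.1 399.9  91.3]
bar mid [487.1 392.8  88. ] [486.5 392.1  91. ]
bar near [424.4 384.2  88. ] [426.6 387.8  71.5]
barfar [array([551.8, 399.6,  74.6]), np.float64(7.8)]
barnear [array([427.3, 385.8,  79.4]), np.float64(0.8)]
pin+x [array([737.4, -25.3,  95.4]), np.float64(1.6)]
pin-x [array([444.9, -21.7,  98.9]), np.float64(2.3)]
barrelmid [array([590. , -20.3, 113.9]), np.float64(3.1)]
reddot [array([534.9, 400.7,  89.5]), np.float64(1.2)]
b1 [648.3 -22.7 119.1]
b2 [588.7 -21.4 119. ]
b3 [529.5 -20.  121.8]
h1 [708.1 -24.8 108.1]
h2 [469.9 -19.9 108.5]
hend [448.1 -20.4 101.1]
r1 [492.7 172.4  18. ]
r2 [ 491.1 -218.5   18. ]
r3 [ 683.3 -223.5   18. ]
r4 [689.1 171.8  18. ]
yel 585 [481.4 381.8  32.1] [[415.2 359.1   5.4]
 [561.5 429.4  88.7]]
by [660. 340.   3.]
by [ 650. -301.  102.]
by [ 489. -381.  138.]
```

Measured poses:
- Pin: middle about (591,-23,94), yaw about -0.7°. That puts handle_a near (469,-21).
- Lamp: about (489,393), yaw about 8.2°, bar middle at about 77.

I'll turn the tool square and travel over to the handle.

Emit:
send_rows:
  steps:
    - [[0,0,0,0.72,0.65],[0,0,0,0.72,0.65],[0,0,0,0.71,0.65],[0,0,0,0,0.65]]

```text
time_s: 0.43
ee_pos: [139.9, -557.5, 213.5]
ee_rot: [-179.9, 0.0, -0.8]
force: [0.5, 0.0, -0.5]
gripper_width: 67.5
gripper_force: 0.0
```

Emit:
send_rows:
  steps:
    - [[0.49,-0.84,0,0,0.65],[0.49,-0.84,0,0,0.65],[0.49,-0.84,0,0,0.65],[0.49,-0.84,0,0,0.65],[0.49,-0.84,0,0,0.65]]

```text
time_s: 0.85
ee_pos: [240.3, -389.2, 213.7]
ee_rot: [-180.0, 0.0, -0.6]
force: [0.6, -0.2, 0.2]
gripper_width: 59.4
gripper_force: 0.0
```

Emit:
send_rows:
  steps:
    - [[0.49,-0.84,0,0,0.65],[0.49,-0.84,0,0,0.65],[0.49,-0.84,0,0,0.65],[0.49,-0.84,0,0,0.65],[0.49,-0.84,0,0,0.65]]

```text
time_s: 1.27
ee_pos: [340.3, -222.3, 214.0]
ee_rot: [180.0, -0.0, -0.6]
force: [0.4, -0.6, 0.6]
gripper_width: 59.4
gripper_force: 0.0
```

Emit:
send_rows:
  steps:
    - [[0.49,-0.84,0,0,0.65],[0.49,-0.84,0,0,0.65],[0.49,-0.84,0,0,0.65],[0.49,-0.84,0,0,0.65],[0,0,0,0,0.65]]

```text
time_s: 1.68
ee_pos: [422.8, -85.6, 213.9]
ee_rot: [-179.8, -0.1, -0.2]
force: [-0.2, -0.9, 0.2]
gripper_width: 59.4
gripper_force: 0.0
```

Emit:
send_rows:
  steps:
    - [[0.49,-0.81,0,0,0.65],[0.48,-0.81,0,0,0.65],[0,0,0.8,0,0.65],[0,0,0.8,0,0.65],[0,0,0,0,0.65]]

```text
time_s: 2.1
ee_pos: [455.2, -25.7, 144.9]
ee_rot: [-180.0, 0.7, -0.5]
force: [-1.2, -0.0, -0.4]
gripper_width: 58.9
gripper_force: 0.0
```

Run:
```python
from h import *
g=snap('wrist','w1')
g2=snap('top','t1');print(env.state()['ee_pos'])
```

```text
[458.93441189 -26.65366318 149.61257478]
```

View pics/w1.png

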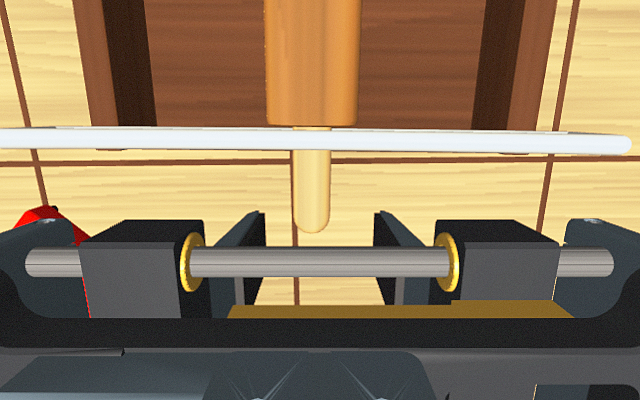

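The wrist view shows handle_a at (311,180–232), lying between the fingers (263 to 375) and slightly to the +y side of centre. Correct by 5 mm and go down.

Emit:
send_rows:
  steps:
    - [[0.1,-0.12,0.5,0,0.65],[0,0,0.6,0,0.65],[0,0,0.55,0,0.65],[0,0,0,0,0.65],[0,0,0,0,0.65]]

```text
time_s: 2.62
ee_pos: [464.4, -22.2, 85.1]
ee_rot: [180.0, -0.1, -0.7]
force: [-0.7, 0.9, 0.2]
gripper_width: 59.3
gripper_force: 0.0
```

Emit:
send_rows:
  steps:
    - [[0,0,0,0,0.42],[0,0,0,0,0.42],[0,0,0,0,0.42]]
  squeeze: 5

```text
time_s: 2.87
ee_pos: [464.9, -21.9, 85.6]
ee_rot: [180.0, -0.2, -0.7]
force: [-0.3, -0.1, -0.1]
gripper_width: 42.2
gripper_force: 0.0
```

Emit:
send_rows:
  steps:
    - [[0,-0.15,0,0,0.42],[0,-0.25,0,0,0.42],[0,-0.35,0,0,0.42],[0,-0.35,0,0,0.42],[0,-0.35,0,0,0.42]]

```text
time_s: 3.28
ee_pos: [464.5, 37.6, 84.4]
ee_rot: [-180.0, -0.0, -0.7]
force: [0.2, -0.6, 0.4]
gripper_width: 38.7
gripper_force: 0.0
```

Emit:
send_rows:
  steps:
    - [[0,-0.35,0,0,0.42],[0,-0.35,0,0,0.42],[0,-0.35,0,0,0.42],[0,-0.3,0,0,0.42],[0,-0.25,0,0,0.42]]

```text
time_s: 3.7
ee_pos: [465.0, 101.5, 84.2]
ee_rot: [179.9, -0.0, -0.6]
force: [-0.6, -4.2, 1.5]
gripper_width: 38.2
gripper_force: 1.9
```

Emit:
send_rows:
  steps:
    - [[0,-0.15,0,0,0.42],[0,-0.1,0,0,0.42],[0,0,0,0,0.42],[0,0,0,0,0.42],[0,0,0,0,0.42]]

```text
time_s: 4.12
ee_pos: [465.2, 110.1, 83.8]
ee_rot: [180.0, 0.0, -0.7]
force: [1.0, -0.7, -0.2]
gripper_width: 38.2
gripper_force: 0.0
```

```bash
cat >> h.py <<'E'
def pin(cam='scene'):
    g=env.grab_frame(cam);t=env.state()['time_s']
    v,u=np.mgrid[60:330:1,60:580:1];v=v.ravel();u=u.ravel();d=g['depth'][v,u]
    p=cv2.undistortPoints(np.c_[u,v].astype(float)[:,None],g['intrinsics'],np.array(g['dist'],float))[:,0]
    T=g['cam_to_world'];P=(np.c_[p,np.ones(len(p))]*d[:,None])@T[:3,:3].T+T[:3,3]
    m=(P[:,0]>690)&(P[:,0]<745)&(P[:,2]>60)&(P[:,2]<128)&(abs(P[:,1]+24)<200)
    Q=P[m]; return t,(Q[:,1].min()+Q[:,1].max())/2 if len(Q) else None,len(Q)
E
python3 - <<'E'
from h import *
for i in range(2):
  for c in('scene','top'): t,y,n=pin(c); print(c,t,y,n)
E
```

```text
scene 4.1667 111.63159077868809 124
top 4.2167 101.9965376529438 123
scene 4.2667 107.15725381644295 124
top 4.3167 97.50608117352552 122
```

Emit:
send_rows:
  steps:
    - [[0,0,0,0,0.42],[0,0,0,0,0.42],[0,0,0,0,0.42],[0,0,0,0,0.42],[0,0,0,0,0.42]]

```text
time_s: 4.73
ee_pos: [465.3, 110.3, 83.9]
ee_rot: [180.0, -0.0, -0.7]
force: [-0.3, 0.2, -0.1]
gripper_width: 38.3
gripper_force: 0.1
```

Run:
```python
from h import *
for i in range(2):
  for c in('scene','top'): t,y,n=pin(c); print(c,t,y,n)
print(env.state()['ee_pos'],env.state()['gripper_width'])
class F:
  def __init__(s,f): s.f=f
  def grab_frame(s,c): return ld(c+'0')
  def state(s): return {'time_s':0}
import h; h.env=F(0)
for c in('scene','top'): print(h.pin(c))
```

```text
scene 4.7833 105.00228755619204 123
top 4.8333 100.21579707262379 123
scene 4.8833 108.42245337742268 133
top 4.9333 100.28121604903845 123
[465.29842556 110.36259254  83.92335971] 38.3816234050926
(0, np.float64(42.85933376233684), 120)
(0, np.float64(-24.614149515234345), 116)
```

Emit:
send_rows:
  steps:
    - [[0,0,0,0,1.0],[0,0,0,0,1.0],[0,0,-0.9,0,1.0],[0,0,-0.9,0,1.0],[0,0,-0.7,0,1.0]]

```text
time_s: 5.35
ee_pos: [465.7, 110.5, 186.0]
ee_rot: [-180.0, -0.1, -0.7]
force: [1.4, -0.0, 0.3]
gripper_width: 69.1
gripper_force: 0.0
```

Emit:
send_rows:
  steps:
    - [[0.06,-0.88,0,0,1.0],[0.06,-0.88,0,0,1.0],[0.06,-0.88,0,0,1.0],[0.06,-0.88,0,0,1.0],[0.06,-0.88,0,0,1.0]]

```text
time_s: 5.77
ee_pos: [479.3, 287.9, 184.0]
ee_rot: [-180.0, -0.0, -0.7]
force: [-0.1, 0.1, 0.1]
gripper_width: 91.1
gripper_force: 0.0
```

Emit:
send_rows:
  steps:
    - [[0.06,-0.88,0,0,1.0],[0.06,-0.88,0,0,1.0],[0.06,-0.88,0,0,1.0],[0,0,0,-0.65,1.0],[0,0,0,-0.65,1.0]]

```text
time_s: 6.18
ee_pos: [487.5, 393.9, 183.0]
ee_rot: [180.0, 0.0, 8.6]
force: [0.6, -0.5, 0.4]
gripper_width: 91.4
gripper_force: 0.0
```

```bash
sed -i 's/(Q\[:,1\].min()+Q\[:,1\].max())\/2/np.median(Q[:,1])/' h.py
python3 - <<'E'
from h import *
g=snap('wrist','w2')
for i in range(2):
  for c in('scene','top'): t,y,n=pin(c); print(c,t,y,n)
s=env.state();print(s['time_s'],s['ee_pos'],s['ee_rot'])
E
```

```text
scene 6.2833 -58.5013245719457 120
top 6.3333 -65.60392487493223 124
scene 6.3833 -74.51508914300358 121
top 6.4333 -81.62183143543875 110
6.4333 [487.90447156 391.36768562 183.88013122] [1.79992647e+02 9.24347325e-03 8.12161485e+00]
```

View pics/w2.png

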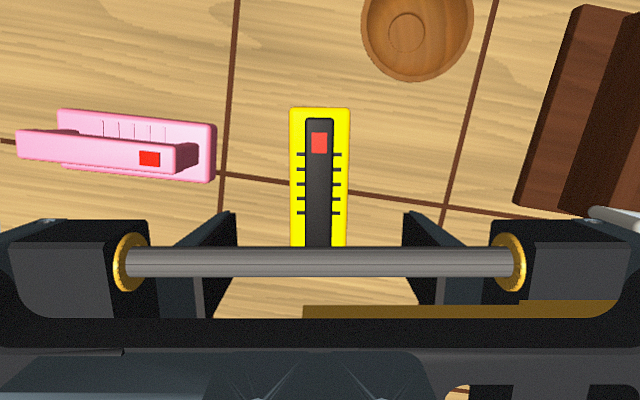

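The wrist view shows the yellow lamp straight up the picture, its bar centred at column 319 between the fingers, so it is aligned. Descend and grip.

Emit:
send_rows:
  steps:
    - [[0,0,0.9,0,1.0],[0,0,0.9,0,1.0],[0,0,0.8,0,1.0],[0,0,0.5,0,1.0],[0,0,0,0,1.0]]
  squeeze: 30

```text
time_s: 6.85
ee_pos: [485.2, 389.0, 55.2]
ee_rot: [179.7, 0.5, 8.1]
force: [0.2, -0.5, -0.7]
gripper_width: 91.5
gripper_force: 0.0
```

Emit:
send_rows:
  steps:
    - [[0,0,0,0,1.0],[0,0,0,0,0],[0,0,0,0,0],[0,0,0,0,0],[0,0,0,0,0]]

```text
time_s: 7.27
ee_pos: [488.6, 392.2, 61.4]
ee_rot: [-179.9, -0.1, 8.2]
force: [0.1, 0.0, -0.7]
gripper_width: 67.2
gripper_force: 0.0
```

Emit:
send_rows:
  steps:
    - [[0,0,0,0,0],[0,0,0,0,0],[0,0,0,0,0],[0,0,0,0,0],[0,0,0,0,0]]

```text
time_s: 7.68
ee_pos: [487.9, 391.7, 59.8]
ee_rot: [180.0, 0.0, 8.2]
force: [-1.0, 0.3, 0.3]
gripper_width: 33.7
gripper_force: 0.0
```

Emit:
send_rows:
  steps:
    - [[0,0,0,0,0],[0,0,0,0,0],[0,0,0,0,0],[0,0,-0.2,0,0],[0,0,-0.4,0,0]]

```text
time_s: 8.1
ee_pos: [486.0, 390.0, 81.6]
ee_rot: [179.8, 0.4, 8.2]
force: [0.1, 0.7, -3.6]
gripper_width: 24.1
gripper_force: 30.0
```

Emit:
send_rows:
  steps:
    - [[0,0,-0.7,0,0],[0,0,-0.8,0,0],[0,0,-0.8,0,0],[0,0,-0.8,0,0],[0,0,-0.8,0,0]]

```text
time_s: 8.52
ee_pos: [487.3, 390.9, 241.2]
ee_rot: [179.9, 0.1, 8.2]
force: [0.6, 0.6, -3.9]
gripper_width: 23.3
gripper_force: 30.0
```

Run:
```python
from h import *
snap('scene','s3')
for i in range(3):
  for c in('scene','top'): t,y,n=pin(c); print(c,t,y,n)
s=env.state();print(s['time_s'],s['ee_pos'],s['ee_rot'],s['gripper_width'],s['force'])
```

```text
scene 8.6167 31.93074621823395 125
top 8.6667 39.11971536034745 119
scene 8.7167 45.77510379555687 124
top 8.7667 54.1599991214398 116
scene 8.8167 58.2577650640493 128
top 8.8667 63.72046396192346 118
8.8667 [486.79183958 390.75061323 237.20800691] [179.83767706   0.27011707   8.23679551] 23.79155855916788 [-0.10463438 -0.26595186 -4.53413254]
```

View pics/s3.png

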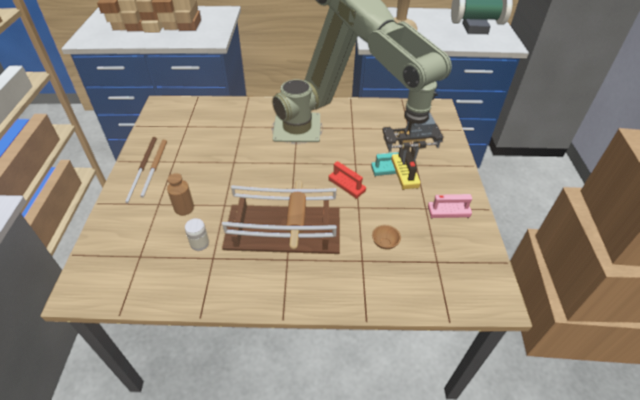

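The lamp is lifted level at (407,170) and the pin is rolling, seen at (298,215). Fit the swing.

```bash
cat > fit.py <<'E'
from h import *
from scipy.optimize import curve_fit
import json,os
f='pts.json'
P=json.load(open(f)) if os.path.exists(f) else [[6.2333,-58.5],[6.2833,-65.6],[6.3333,-74.5],[6.3833,-81.6],[8.5667,31.9],[8.6167,39.1],[8.6667,45.8],[8.7167,54.2],[8.7667,58.3],[8.8167,63.7]]
def fit():
    t,y=np.array(P).T
    m=lambda t,A,T,t0,c,k:c+A*np.exp(-k*(t-5))*np.cos(2*np.pi*(t-t0)/T)
    p,_=curve_fit(m,np.r_[t,5.05],np.r_[y,100.3],[124,4.3,5.1,-24,0.005],bounds=([80,3.9,4.6,-29,0],[150,4.8,5.4,-19,.05]),sigma=np.r_[np.ones(len(t))*1.5,3])
    return lambda x:m(x,*p),p,y-m(t,*p)
def plan(n,look=0.,x=590.):
    s=env.state();t=s['time_s'];F,p,r=fit();e=s['ee_pos'];print('t',round(t,3),'ee',e.round(1),s['ee_rot'].round(1),'p',p.round(3),'rms',r.std().round(2),'last',r[-3:].round(1))
    ts=t+look+np.arange(n+1)/12;Y=F(ts)+1.4*0
    print('pin now',F(t).round(1),'err',(e[1]-F(t)).round(1)); print('y',Y.round(0).astype(int).tolist());print('dy',(-np.diff(Y)/40).round(2).tolist())
def look(cams):
    for c in cams:
        t,y,n=pin(c); 
        if n>40: P.append([t-.05,float(y)])
        print(c,round(t,2),y,n)
    json.dump(P,open(f,'w'))
E
python3 -c "
from fit import *
plan(40)"
```

```text
t 8.867 ee [486.8 390.8 237.2] [179.8   0.3   8.2] p [ 1.24502e+02  4.41100e+00  4.91800e+00 -2.19390e+01  1.90000e-02] rms 0.64 last [ 1.6 -0.3 -0.5]
pin now 69.4 err 321.3
y [69, 77, 83, 88, 91, 93, 92, 91, 87, 83, 76, 69, 60, 50, 39, 27, 15, 2, -11, -25, -38, -51, -63, -75, -86, -97, -106, -114, -120, -125, -129, -131, -132, -131, -128, -125, -119, -112, -104, -95, -85]
dy [-0.19, -0.15, -0.12, -0.08, -0.04, 0.0, 0.04, 0.08, 0.12, 0.16, 0.19, 0.22, 0.25, 0.27, 0.29, 0.31, 0.32, 0.33, 0.33, 0.33, 0.32, 0.31, 0.3, 0.28, 0.25, 0.23, 0.2, 0.16, 0.13, 0.09, 0.05, 0.02, -0.02, -0.06, -0.1, -0.13, -0.17, -0.2, -0.23, -0.25]
```

Emit:
send_rows:
  steps:
    - [[0,0,0,0.5,0],[0,0,0,0.79,0],[0.1,0.5,0,0,0],[0.21,0.9,0,0,0],[0.21,0.95,0,0,0]]

```text
time_s: 9.28
ee_pos: [506.8, 297.0, 237.4]
ee_rot: [179.9, 0.2, -0.5]
force: [0.5, 0.2, -4.2]
gripper_width: 23.9
gripper_force: 30.0
```

Emit:
send_rows:
  steps:
    - [[0.21,0.95,0,0,0],[0.21,0.95,0,0,0],[0.21,0.95,0,0,0],[0.21,0.95,0,0,0],[0.21,0.95,0,0,0]]

```text
time_s: 9.7
ee_pos: [546.7, 105.0, 238.0]
ee_rot: [180.0, 0.2, -0.6]
force: [0.9, -0.4, -4.6]
gripper_width: 23.9
gripper_force: 30.0
```

Emit:
send_rows:
  steps:
    - [[0.21,0.95,0,0,0],[0.21,0.95,0,0,0],[0.21,0.95,0,0,0],[0.21,0.8,0,0,0],[0.1,0.4,0,0,0]]

```text
time_s: 10.12
ee_pos: [583.1, -59.6, 237.7]
ee_rot: [179.9, 0.2, -0.8]
force: [-0.2, -0.4, -4.6]
gripper_width: 24.0
gripper_force: 30.0
```

```bash
python3 -c "
from fit import *
look(['scene','top','scene','top'])
plan(30)"
```

```text
scene 10.17 19.917126748365078 123
top 10.22 14.569391865649123 87
scene 10.27 4.506272884236594 123
top 10.32 -3.8974416020232923 62
t 10.317 ee [582.5 -55.3 238.2] [-179.9    0.2   -0.7] p [ 1.25568e+02  4.35500e+00  4.95300e+00 -2.42830e+01  1.90000e-02] rms 0.79 last [ 1.8 -0.4 -0.8]
pin now -11.2 err -44.1
y [-11, -25, -38, -52, -65, -77, -88, -99, -108, -116, -123, -128, -132, -135, -135, -134, -132, -128, -122, -115, -107, -98, -87, -76, -64, -51, -39, -25, -12, 0, 13]
dy [0.34, 0.34, 0.33, 0.32, 0.31, 0.29, 0.26, 0.23, 0.2, 0.17, 0.13, 0.1, 0.06, 0.02, -0.02, -0.06, -0.1, -0.14, -0.17, -0.21, -0.23, -0.26, -0.28, -0.3, -0.31, -0.32, -0.33, -0.33, -0.32, -0.31]
```

Emit:
send_rows:
  steps:
    - [[0.19,0,0.2,0,0],[0,0.05,0.2,0,0],[0,0.15,0.08,0,0],[0,0.2,0,0,0],[0,0.25,0,0,0]]

```text
time_s: 10.73
ee_pos: [590.4, -81.4, 220.1]
ee_rot: [180.0, 0.1, -0.5]
force: [0.5, 0.6, -4.3]
gripper_width: 23.7
gripper_force: 30.0
```

Emit:
send_rows:
  steps:
    - [[0,0.2,0,0,0],[0,0.26,0,0,0],[0,0.23,0,0,0],[0,0.2,0,0,0],[0,0.17,0,0,0]]

```text
time_s: 11.15
ee_pos: [590.3, -125.2, 221.0]
ee_rot: [180.0, -0.0, -0.7]
force: [0.2, 0.2, -2.8]
gripper_width: 24.1
gripper_force: 30.0
```

```bash
python3 -c "
from fit import *
look(['scene','top'])
plan(25)"
```

```text
scene 11.2 -126.73786583299362 119
top 11.25 -118.67859169697242 10
t 11.25 ee [ 590.2 -125.3  220.8] [180.   -0.   -0.7] p [ 1.25714e+02  4.34800e+00  4.96200e+00 -2.50840e+01  1.50000e-02] rms 0.79 last [-0.3 -0.5 -0.2]
pin now -133.0 err 7.7
y [-133, -137, -139, -139, -138, -135, -130, -124, -117, -108, -98, -87, -75, -63, -50, -37, -23, -10, 4, 16, 28, 40, 50, 59, 67, 74]
dy [0.09, 0.05, 0.01, -0.03, -0.07, -0.11, -0.15, -0.19, -0.22, -0.25, -0.27, -0.3, -0.31, -0.33, -0.33, -0.34, -0.34, -0.33, -0.32, -0.3, -0.28, -0.26, -0.23, -0.2, -0.17]
```

Emit:
send_rows:
  steps:
    - [[0,0.15,0,0,0],[0,0.12,0,0,0],[0,0.06,0,0,0],[0,-0.02,0,0,0],[0,-0.07,0,0,0]]

```text
time_s: 11.67
ee_pos: [590.1, -133.6, 220.7]
ee_rot: [180.0, 0.0, -0.7]
force: [-0.3, 0.5, -3.6]
gripper_width: 23.7
gripper_force: 30.0
```

Emit:
send_rows:
  steps:
    - [[0,-0.11,0,0,0],[0,-0.15,0,0,0],[0,-0.19,0,0,0],[0,-0.22,0,0,0],[0,-0.25,0,0,0]]

```text
time_s: 12.08
ee_pos: [590.5, -95.5, 220.8]
ee_rot: [-180.0, 0.0, -0.6]
force: [-1.1, 0.8, -5.1]
gripper_width: 23.6
gripper_force: 30.0
```

```bash
python3 -c "
from fit import *
look(['scene'])
plan(25)"
```

```text
scene 12.13 -98.6551662941199 119
t 12.133 ee [590.5 -93.3 220.8] [-179.9    0.    -0.6] p [ 1.25614e+02  4.34800e+00  4.96200e+00 -2.51200e+01  1.50000e-02] rms 0.76 last [-0.6 -0.  -0.2]
pin now -92.0 err -1.4
y [-92, -80, -68, -55, -42, -29, -15, -2, 11, 24, 35, 46, 56, 64, 71, 77, 81, 84, 85, 85, 83, 79, 74, 68, 60, 51]
dy [-0.29, -0.31, -0.32, -0.33, -0.34, -0.34, -0.33, -0.32, -0.31, -0.29, -0.27, -0.24, -0.21, -0.18, -0.14, -0.11, -0.07, -0.03, 0.01, 0.05, 0.09, 0.13, 0.16, 0.2, 0.23]
```

Excellent tracking; three calls per look.

Emit:
send_rows:
  steps:
    - [[0,-0.3,0,0,0],[0,-0.31,0,0,0],[0,-0.32,0,0,0],[0,-0.33,0,0,0],[0,-0.34,0,0,0]]

```text
time_s: 12.55
ee_pos: [591.2, -31.1, 220.8]
ee_rot: [-180.0, -0.0, -0.6]
force: [-0.8, 0.7, -3.7]
gripper_width: 24.0
gripper_force: 30.0
```

Emit:
send_rows:
  steps:
    - [[0,-0.34,0,0,0],[0,-0.33,0,0,0],[0,-0.32,0,0,0],[0,-0.31,0,0,0],[0,-0.29,0,0,0]]

```text
time_s: 12.97
ee_pos: [591.9, 32.3, 220.7]
ee_rot: [180.0, -0.0, -0.6]
force: [-0.3, 0.1, -3.9]
gripper_width: 23.8
gripper_force: 30.0
```

Emit:
send_rows:
  steps:
    - [[0,-0.27,0,0,0],[0,-0.24,0,0,0],[0,-0.21,0,0,0],[0,-0.18,0,0,0],[0,-0.14,0,0,0]]

```text
time_s: 13.38
ee_pos: [592.5, 73.3, 220.7]
ee_rot: [180.0, -0.0, -0.6]
force: [0.2, 0.1, -3.1]
gripper_width: 23.7
gripper_force: 30.0
```

```bash
python3 -c "
from fit import *
look(['scene'])
plan(25)"
```

```text
scene 13.43 76.23048367698826 124
t 13.433 ee [592.5  74.1 220.7] [-179.9   -0.    -0.6] p [ 1.26183e+02  4.34800e+00  4.96200e+00 -2.51660e+01  1.60000e-02] rms 0.76 last [-0.3 -0.3 -0.4]
pin now 79.4 err -5.3
y [79, 83, 84, 85, 83, 80, 76, 70, 63, 54, 44, 34, 22, 10, -2, -15, -28, -41, -54, -66, -78, -89, -98, -107, -115, -121]
dy [-0.08, -0.04, -0.0, 0.04, 0.07, 0.11, 0.15, 0.18, 0.21, 0.24, 0.27, 0.29, 0.3, 0.32, 0.32, 0.33, 0.32, 0.32, 0.31, 0.29, 0.27, 0.25, 0.22, 0.19, 0.16]
```

Emit:
send_rows:
  steps:
    - [[0,-0.12,0,0,0],[0,-0.09,0,0,0],[0,-0.02,0,0,0],[0,0.04,0,0,0],[0,0.07,0,0,0]]

```text
time_s: 13.85
ee_pos: [592.5, 77.1, 220.7]
ee_rot: [180.0, -0.0, -0.6]
force: [-0.8, 0.0, -4.2]
gripper_width: 23.8
gripper_force: 30.0
```

Emit:
send_rows:
  steps:
    - [[0,0.11,0,0,0],[0,0.15,0,0,0],[0,0.18,0,0,0],[0,0.21,0,0,0],[0,0.24,0,0,0]]

```text
time_s: 14.27
ee_pos: [592.1, 40.7, 220.8]
ee_rot: [180.0, -0.0, -0.6]
force: [-0.3, 0.0, -4.1]
gripper_width: 23.8
gripper_force: 30.0
```

Emit:
send_rows:
  steps:
    - [[0,0.27,0,0,0],[0,0.29,0,0,0],[0,0.3,0,0,0],[0,0.32,0,0,0],[0,0.32,0,0,0]]

```text
time_s: 14.68
ee_pos: [591.3, -19.8, 220.7]
ee_rot: [180.0, -0.0, -0.6]
force: [-0.2, 0.3, -3.4]
gripper_width: 23.5
gripper_force: 30.0
```

```bash
python3 -c "
from fit import *
look(['scene'])
plan(25)"
```

```text
scene 14.73 -14.268949155831095 123
t 14.733 ee [591.3 -22.4 220.7] [179.8  -0.   -0.7] p [ 1.25644e+02  4.35100e+00  4.95900e+00 -2.50620e+01  1.50000e-02] rms 0.75 last [-0.2 -0.4  0.4]
pin now -22.5 err 0.1
y [-22, -35, -48, -61, -73, -84, -94, -103, -112, -118, -124, -128, -130, -131, -131, -129, -125, -120, -114, -106, -98, -88, -77, -66, -54, -41]
dy [0.32, 0.32, 0.31, 0.3, 0.28, 0.26, 0.23, 0.2, 0.17, 0.14, 0.1, 0.06, 0.03, -0.01, -0.05, -0.09, -0.12, -0.16, -0.19, -0.22, -0.24, -0.27, -0.29, -0.3, -0.31]
```

Emit:
send_rows:
  steps:
    - [[0,0.32,0,0,0],[0,0.32,0,0,0],[0,0.31,0,0,0],[0,0.3,0,0,0],[0,0.28,0,0,0]]

```text
time_s: 15.15
ee_pos: [590.7, -80.9, 220.7]
ee_rot: [180.0, -0.0, -0.6]
force: [1.0, -0.4, -2.9]
gripper_width: 24.0
gripper_force: 30.0
```

Emit:
send_rows:
  steps:
    - [[0,0.26,0,0,0],[0,0.23,0,0,0],[0,0.2,0,0,0],[0,0.17,0,0,0],[0,0.14,0,0,0]]

```text
time_s: 15.57
ee_pos: [590.3, -120.2, 220.7]
ee_rot: [180.0, -0.0, -0.6]
force: [0.3, 0.7, -4.3]
gripper_width: 24.0
gripper_force: 30.0
```

Emit:
send_rows:
  steps:
    - [[0,0.1,0,0,0],[0,0.06,0,0,0],[0,0.03,0,0,0],[0,-0.01,0,0,0],[0,-0.05,0,0,0]]

```text
time_s: 15.98
ee_pos: [590.3, -124.5, 220.7]
ee_rot: [-180.0, -0.0, -0.6]
force: [0.1, 0.4, -3.2]
gripper_width: 23.4
gripper_force: 30.0
```

```bash
python3 -c "
from fit import *
look(['scene'])
plan(25)"
```

```text
scene 16.03 -129.39713401023545 123
t 16.033 ee [ 590.3 -123.9  220.8] [-180.    -0.    -0.6] p [ 1.25448e+02  4.35200e+00  4.95900e+00 -2.50750e+01  1.50000e-02] rms 0.73 last [-0.5  0.4 -0.2]
pin now -127.3 err 3.4
y [-127, -123, -117, -110, -102, -92, -82, -71, -59, -47, -34, -21, -9, 3, 15, 26, 37, 46, 55, 62, 68, 73, 76, 78, 78, 77]
dy [-0.11, -0.15, -0.18, -0.21, -0.24, -0.26, -0.28, -0.29, -0.31, -0.31, -0.32, -0.31, -0.31, -0.3, -0.28, -0.26, -0.24, -0.21, -0.18, -0.15, -0.12, -0.08, -0.04, -0.01, 0.03]
```

Emit:
send_rows:
  steps:
    - [[0,-0.08,0,0,0],[0,-0.12,0,0,0],[0,-0.17,0,0,0],[0,-0.21,0,0,0],[0,-0.24,0,0,0]]

```text
time_s: 16.45
ee_pos: [590.6, -90.9, 220.8]
ee_rot: [-180.0, -0.0, -0.6]
force: [0.2, 0.4, -3.4]
gripper_width: 24.1
gripper_force: 30.0
```

Emit:
send_rows:
  steps:
    - [[0,-0.26,0,0,0],[0,-0.28,0,0,0],[0,-0.29,0,0,0],[0,-0.31,0,0,0],[0,-0.31,0,0,0]]

```text
time_s: 16.87
ee_pos: [591.2, -32.4, 220.8]
ee_rot: [-180.0, -0.0, -0.6]
force: [0.9, 0.1, -3.9]
gripper_width: 24.1
gripper_force: 30.0
```

Emit:
send_rows:
  steps:
    - [[0,-0.32,0,0,0],[0,-0.31,0,0,0],[0,-0.31,0,0,0],[0,-0.3,0,0,0],[0,-0.28,0,0,0]]

```text
time_s: 17.28
ee_pos: [591.9, 28.3, 220.7]
ee_rot: [-180.0, -0.0, -0.6]
force: [0.2, 0.5, -3.6]
gripper_width: 23.8
gripper_force: 30.0
```

```bash
python3 -c "
from fit import *
look(['scene'])
plan(25)"
```

```text
scene 17.33 25.421782865642044 123
t 17.333 ee [591.9  30.4 220.7] [-179.9   -0.    -0.5] p [ 1.25588e+02  4.35300e+00  4.95800e+00 -2.51080e+01  1.50000e-02] rms 0.73 last [ 0.1 -0.3 -0.5]
pin now 32.3 err -1.9
y [32, 42, 51, 59, 66, 71, 75, 77, 78, 77, 75, 72, 67, 61, 53, 45, 35, 25, 14, 2, -10, -22, -34, -46, -58, -69]
dy [-0.25, -0.22, -0.19, -0.16, -0.13, -0.1, -0.06, -0.02, 0.01, 0.05, 0.09, 0.12, 0.16, 0.19, 0.21, 0.24, 0.26, 0.28, 0.29, 0.3, 0.3, 0.3, 0.3, 0.29, 0.28]
```

Emit:
send_rows:
  steps:
    - [[0,-0.26,0,0,0],[0,-0.23,0,0,0],[0,-0.2,0,0,0],[0,-0.17,0,0,0],[0,-0.13,0,0,0]]

```text
time_s: 17.75
ee_pos: [592.4, 67.3, 220.7]
ee_rot: [180.0, -0.0, -0.6]
force: [0.1, -0.7, -3.4]
gripper_width: 23.7
gripper_force: 30.0
```

Emit:
send_rows:
  steps:
    - [[0,-0.1,0,0,0],[0,-0.06,0,0,0],[0,-0.02,0,0,0],[0,0.01,0,0,0],[0,0.05,0,0,0]]

```text
time_s: 18.17
ee_pos: [592.4, 71.2, 220.7]
ee_rot: [180.0, -0.0, -0.6]
force: [-0.1, 1.7, -4.3]
gripper_width: 23.6
gripper_force: 30.0
```

Emit:
send_rows:
  steps:
    - [[0,0.09,0,0,0],[0,0.12,0,0,0],[0,0.16,0,0,0],[0,0.19,0,0,0],[0,0.21,0,0,0]]

```text
time_s: 18.58
ee_pos: [592.0, 39.6, 220.8]
ee_rot: [180.0, -0.0, -0.6]
force: [0.4, -0.6, -4.2]
gripper_width: 23.7
gripper_force: 30.0
```

```bash
python3 -c "
from fit import *
look(['scene'])
plan(25)"
```

```text
scene 18.63 45.27988577403376 120
t 18.633 ee [592.   37.7 220.8] [179.9   0.   -0.7] p [ 1.25319e+02  4.35400e+00  4.95700e+00 -2.50660e+01  1.50000e-02] rms 0.71 last [-0.1 -0.5  0.2]
pin now 39.5 err -1.8
y [39, 29, 19, 7, -5, -17, -29, -41, -53, -64, -75, -85, -95, -103, -110, -116, -120, -123, -125, -125, -124, -121, -117, -112, -105, -97]
dy [0.25, 0.27, 0.29, 0.3, 0.3, 0.31, 0.3, 0.3, 0.29, 0.27, 0.25, 0.23, 0.2, 0.18, 0.14, 0.11, 0.08, 0.04, 0.01, -0.03, -0.07, -0.1, -0.13, -0.16, -0.19]
```

Emit:
send_rows:
  steps:
    - [[0,0.25,0,0,0],[0,0.27,0,0,0],[0,0.29,0,0,0],[0,0.3,0,0,0],[0,0.3,0,0,0]]

```text
time_s: 19.05
ee_pos: [591.4, -17.3, 220.8]
ee_rot: [180.0, -0.0, -0.6]
force: [0.6, -1.2, -4.1]
gripper_width: 23.7
gripper_force: 30.0
```

Emit:
send_rows:
  steps:
    - [[0,0.31,0,0,0],[0,0.3,0,0,0],[0,0.3,0,0,0],[0,0.29,0,0,0],[0,0.27,0,0,0]]

```text
time_s: 19.47
ee_pos: [590.8, -76.0, 220.7]
ee_rot: [180.0, 0.0, -0.6]
force: [0.5, -1.0, -2.9]
gripper_width: 23.7
gripper_force: 30.0
```

Emit:
send_rows:
  steps:
    - [[0,0.25,0,0,0],[0,0.23,0,0,0],[0,0.2,0,0,0],[0,0.18,0,0,0],[0,0.14,0,0,0]]

```text
time_s: 19.88
ee_pos: [590.4, -115.4, 220.7]
ee_rot: [180.0, -0.0, -0.6]
force: [-0.1, 0.4, -4.6]
gripper_width: 23.9
gripper_force: 30.0
```

Emit:
send_rows:
  steps:
    - [[0,0.11,0,0,0],[0,0.08,0,0,0],[0,0.04,-0.2,0,0],[0,0,-0.5,0,0],[0,0,-0.6,0,0]]

```text
time_s: 20.3
ee_pos: [589.4, -123.5, 272.2]
ee_rot: [-179.9, 0.2, -0.6]
force: [0.7, -0.1, -3.4]
gripper_width: 23.7
gripper_force: 30.0
```

Emit:
send_rows:
  steps:
    - [[0,0,-0.5,0,0],[0,0,-0.3,0,0],[0,0,-0.1,0,0],[0,0,0,0,0],[0,0,0,0,0]]

```text
time_s: 20.72
ee_pos: [589.9, -123.6, 308.2]
ee_rot: [-180.0, 0.1, -0.6]
force: [-0.3, 0.2, -4.2]
gripper_width: 23.9
gripper_force: 30.0
```

```bash
python3 -c "
from fit import *
snap('scene','s4')
look(['scene'])
plan(2);print(env.state()['gripper_force'])"
```

```text
scene 20.82 -93.72107406087568 116
t 20.817 ee [ 589.7 -123.6  307.4] [-180.     0.2   -0.6] p [ 1.24939e+02  4.35500e+00  4.95600e+00 -2.50920e+01  1.40000e-02] rms 0.72 last [-0.4 -0.3 -0.8]
pin now -87.4 err -36.2
y [-87, -78, -67]
dy [-0.25, -0.26]
29.999247193336487
```

View pics/s4.png

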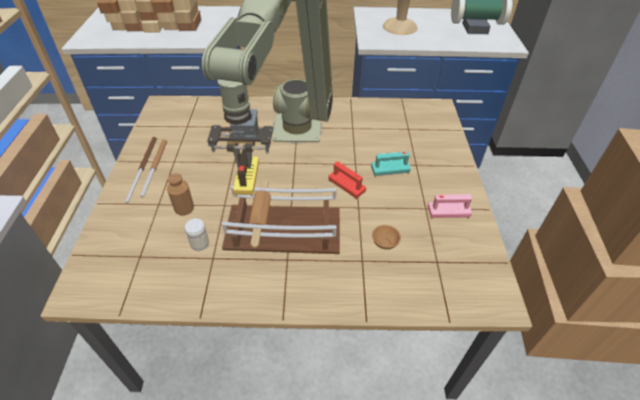

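The lamp is held level at (247,172), well above the rack, and the pin still rolls, now at (260,215). I'm handing in.

```bash
python3 -c "
from h import *
print(env.job_done())"
```

```text
the job is handed in; nothing more can be done
None
```

I handed the job in at about 21 s: the lamp followed the freely rolling pin for about 9 s, within about 8 mm of its fitted position at each check. At hand-in it was held level, window about 25 cm above the bench, with the pin still rolling; no verdict was returned.

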